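# Pack the dropper bottles and clip the case shut

## Robot

A 6-joint arm with a two-finger parallel gripper is mounted at the origin on the work surface; the furniture and walls round the work are solid. World frame = base frame: x ahead of the robot, y to its left, z up, the work surface at z = 0. Lengths are in m, angles in rad, forces in N, time in s.
With the tool pointing down it reaches from about 0.25 to 0.775 m from the base axis. Payload 4 kg.
Tool frame: the origin (TCP) lies at the very end of the fingers, on their centre line; the grasp point (between the pads) lies hold_point_z behind it (hold_point_z is the distance from the TCP to the grasp point, in m); z points along the fingers, y is the direction in which the jaws open and shut (so a half turn about z gives the same grasp; the last joint's range is limited). The gripper opens to 94 mm and grips with 3 to 60 N. Pads are 16 mm wide; open, the fingers measure 119 mm over their backs; the gripper's body (75 mm by 177 mm) begins 78 mm behind the grasp point.
Start: joints at [1.215, 0.087, 1.371, -0, 1.684, -0.103], TCP at [0.138, 0.533, 0.206] pointing down, gripper open.
Joint ranges: [-3.1, 3.1], [-0.76, 2.03], [0.27, 2.55], [-1.08, 4.22], [0.17, 2.65], [-2.57, 2.57]. Speed limits (rad/s): [2.79, 2.79, 3.14, 3.14, 3.14, 3.14].

## Interface

Orientations are given as [roll, pitch, yaw] about the fixed x, y, z axes, in that order (R = Rz(yaw) Ry(pitch) Rx(roll)).
In Python, from bench import * gives the robot as it stands.
- The arm moves only by the tool step_arm, never from a script. Its argument "increments" is text: rows parted by semicolons, each of 6 numbers parted by spaces: the shift along the tool's x, y, z in cm, then the turn, a rotation vector about the tool's x, y, z in rad. A call has 1 to 5 rows; each row shifts and turns the commanded pose from where the row before left it, along the tool's axes as they then stand; what a row does not reach is not made up. A row lasts 1/10 s, in which the tool goes at most 50 mm and 8.59 degrees, less where a joint would pass 70% of its speed; a pose out of reach is approached as far as the arm can. A call is refused whole if a number of a shift passes 5 or a number of a turn 0.15, either way. A call with a gripper value outside its range is refused whole. "claw" is the gripper's target within -1 to 1 (shut at 1, half-way at 0, fully open at -1), set as the call begins (left out, the last holds). The fingers move at their own pace and stop on an object; the grip force is fixed at half the most. Time passes only in rows, so rows that do not move let the fingers close. It gives the time, the measured TCP pose, the force and the opening at its end, in the units of the state.
- get_obs(): the state, without advancing time (a new reading comes with each control period).
- snapshot(name): name is "side" or "top" or "wrist"; returns the picture (384x512x3 uint8, red, green, blue); there is no depth.
- calibration(name): a dict with "camera_matrix" (3x3 intrinsics, pixels), "eye" and "orientation" of the camera in the world; the wrist camera has in their place "tool_from_camera" (4x4, takes a point from camera to tool coordinates, whose origin is the TCP and whose axes are the flange's). Camera axes: x right, y up, looking along -z (the intrinsics and any distortion apply to the point x, -y, -z); pixel columns grow to the right and rows downward; lengths in m; the calibration is good to about 2 mm. A picture is of the moment at which its call begins: read the wrist's pose just before it. calibration takes no time and is no camera call.
- close_job(): hands the job in, once; it reports no verdict.
The state is a dict: "time": time; "joint_positions": joint angles; "qvel": joint speeds; "joint_torque": joint torques, N m; "tool_pos": TCP position; "ee_rot": TCP orientation; "wrist_force": force on the tool from outside, world axes, zero at the start; "wrist_torque": the same for the moment, N m; "width": finger opening in m.
Only numpy, scipy, OpenCV 4.12 (cv2) and the standard library are available. Lean on these libraries where they do the work, as an engineer would, in place of code of your own. Each camera call takes 0.05 s, during which the arm holds its last target. There are 200 camera calls.

## Task

Pack the case for dispatch: stand every glass dropper bottle that is loose on the table upright inside it, lay the lid on so that it is fully seated, then fold all four clip flaps down flat over the lid's rim. Be gentle: grip the glass bottles lightly, with no more than about 40 N, and never push on the case or its clips with more than 40 N. Leave the bottles in the rack, the beaker, the label roll and the tin where they are.

Things in the scene. Friction and masses are not known exactly. Their poses are not given: they have to be found in the camera images.
- case: Open grey plastic case, fixed. Outside 120 (x) x 170 (y) x 118 mm high, walls and floor 5 mm, inside 110 x 160. Origin: centre of its underside; z up. A black clip flap is hinged outside the middle of each wall. Hinge pins are level, parallel to their wall, 9 mm outside its outer face, 128.5 mm up; hinge ears beside the flaps reach 133 mm up. Bottles stand on its floor, 5 mm up.
- lid: Loose grey lid, 0.1 to 0.2 kg. Plate 120 (x) x 170 (y) x 6 mm, from 9 to 15 mm above the origin, over a stepped plug 103 x 153 mm (lowest 4 mm: 90 x 140) that fits the mouth with 3 mm play. Black bridge handle on top along y: bar 70 long, 14 wide, 35 to 47 mm above the origin. Origin: centre of the plug's underside; seated, 109 mm above the case's, axes parallel, either way round.
- bottle_1: Amber glass dropper bottle that may be on the table or absent, 0.06 kg, 39 mm body diameter up to 67 mm, above it the black collar (20 mm diameter, about 62 to 80 mm up) and rubber bulb tapering to 102 mm. Origin: centre of its underside; z up when it stands.
- bottle_2: Amber glass dropper bottle that may be on the table or absent, 0.06 kg, 39 mm body diameter up to 67 mm, above it the black collar (20 mm diameter, about 62 to 80 mm up) and rubber bulb tapering to 102 mm. Origin: centre of its underside; z up when it stands.
- bottle_3: Amber glass dropper bottle that may be on the table or absent, 0.06 kg, 39 mm body diameter up to 67 mm, above it the black collar (20 mm diameter, about 62 to 80 mm up) and rubber bulb tapering to 102 mm. Origin: centre of its underside; z up when it stands.
- bottle_4: Amber glass dropper bottle that may be on the table or absent, 0.06 kg, 39 mm body diameter up to 67 mm, above it the black collar (20 mm diameter, about 62 to 80 mm up) and rubber bulb tapering to 102 mm. Origin: centre of its underside; z up when it stands.
- clip_near (a joint): Clip flap on the case's near wall (its -x side): 0 = folded flat over the lid's rim, at its stop; 1.57 = upright; more leans outward, 2.4 at most. Stays where left (friction 0.03 N m). Plate 40 mm wide, 5 mm thick, reaching 34 mm from its pin; folded, it clears the seated lid by 2 mm.
- clip_near_tip (a point): Middle of the free edge of the near clip flap, 34 mm from its hinge pin.
- clip_far (a joint): Clip flap on the case's far wall (its +x side): 0 = folded flat over the lid's rim, at its stop; 1.57 = upright; more leans outward, 2.4 at most. Stays where left (friction 0.03 N m). Plate 40 mm wide, 5 mm thick, reaching 34 mm from its pin; folded, it clears the seated lid by 2 mm.
- clip_far_tip (a point): Middle of the free edge of the far clip flap, 34 mm from its hinge pin.
- clip_left (a joint): Clip flap on the case's left wall (its +y side): 0 = folded flat over the lid's rim, at its stop; 1.57 = upright; more leans outward, 2.4 at most. Stays where left (friction 0.03 N m). Plate 40 mm wide, 5 mm thick, reaching 34 mm from its pin; folded, it clears the seated lid by 2 mm.
- clip_left_tip (a point): Middle of the free edge of the left clip flap, 34 mm from its hinge pin.
- clip_right (a joint): Clip flap on the case's right wall (its -y side): 0 = folded flat over the lid's rim, at its stop; 1.57 = upright; more leans outward, 2.4 at most. Stays where left (friction 0.03 N m). Plate 40 mm wide, 5 mm thick, reaching 34 mm from its pin; folded, it clears the seated lid by 2 mm.
- clip_right_tip (a point): Middle of the free edge of the right clip flap, 34 mm from its hinge pin.
- beaker: Bystander: small glass beaker, 47 mm wide, 55 mm high; origin at the centre of its underside. Leave alone.
- label_roll: Bystander: roll of blank labels lying flat, 64 mm across, 26 mm high; origin at the centre of its underside. Leave alone.
- crimp_tin: Bystander: round tin, 59 mm across, 26 mm high; origin at the centre of its underside. Leave alone.
Not all that is in view belongs to the job. Leave any blue look-alike of the bottle_1 alone. Leave any green look-alike of the bottle_2 alone.

How it is judged:
By the outcome, as a careful person would: the job done as asked, in the order asked, and still so for the second after the job is handed in, with the robot touching nothing.
Of bottle_1, bottle_2, bottle_3, bottle_4 only 2 to 4 are there at a start; the rules pass over those that are not, and their reading is None.
At some moment in a run one of lid may be knocked a few centimetres aside while the robot is not near it.
It also fails if it takes over 210 s, if anything falls off the work surface, if the arm or the gripper's body presses on something with over 40 N, if the wrist force passes 120 N, or if a joint passes its speed limit or range.

## Working session

There is one attempt and no reset: what is moved stays moved. The work goes in short steps, Python scripts to look and compute and a tool call to move; the robot and the scene stay as the last step left them, time stands still between calls to the robot, and variables do not carry over. Pictures are saved under pics/ and viewed, about 12 in all and at most 16, crops included, and the job is handed in when it is done.

Besides the shell and the picture viewer there is one more tool, called as a command line: name --argument value ..., lists and objects as JSON in quotes. step_arm: Moves the arm, as the interface text tells. Its arguments: {"type":"object","properties":{"increments":{"type":"string"},"claw":{"type":"number"}},"required":["increments"]}

```bash
ls; mkdir -p pics
python3 - <<'E'
from bench import *
import cv2,numpy as np
np.set_printoptions(precision=4,suppress=True)
print(get_obs())
for n in ("side","top","wrist"):
    print(n,calibration(n))
for n in ("side","top"):
    im=snapshot(n); cv2.imwrite(f"pics/{n}0.png",cv2.resize(im[:,:,::-1],(800,600),interpolation=cv2.INTER_CUBIC))
E
```

```text
pics
{'time': 0.0, 'joint_positions': array([ 1.2149,  0.0879,  1.3722, -0.    ,  1.6836, -0.1031]), 'qvel': array([ 0.0002,  0.0013,  0.0011, -0.0009,  0.002 , -0.0009]), 'joint_torque': array([ -0.0002, -34.0165, -30.2435,   0.0716,   0.033 ,  -0.0002]), 'tool_pos': array([0.1374, 0.532 , 0.2043]), 'ee_rot': array([-3.1395, -0.0002,  2.8888]), 'wrist_force': array([-0.6051, -0.6961, -0.4161]), 'wrist_torque': array([ 0.0178,  0.0908, -0.0137]), 'width': 0.09378945942080234}
side {'camera_matrix': array([[440.3708,   0.    , 261.5918],
       [  0.    , 440.3708, 191.6673],
       [  0.    ,   0.    ,   1.    ]]), 'eye': array([-0.0247,  1.3352,  0.7608]), 'orientation': array([ 1.124 ,  0.0155, -2.8248])}
top {'camera_matrix': array([[439.8401,   0.    , 249.8763],
       [  0.    , 439.8401, 186.8712],
       [  0.    ,   0.    ,   1.    ]]), 'eye': array([ 0.2406, -0.0135,  1.3278]), 'orientation': array([ 0.1449,  0.0109, -1.5829])}
wrist {'camera_matrix': array([[328.7213,   0.    , 256.2189],
       [  0.    , 328.7213, 186.4345],
       [  0.    ,   0.    ,   1.    ]]), 'tool_from_camera': array([[ 0.001 ,  0.9732,  0.2299,  0.0662],
       [ 1.    , -0.0009, -0.0005, -0.0011],
       [-0.0003,  0.2299, -0.9732, -0.1804],
       [ 0.    ,  0.    ,  0.    ,  1.    ]])}
```

View pics/top0.png

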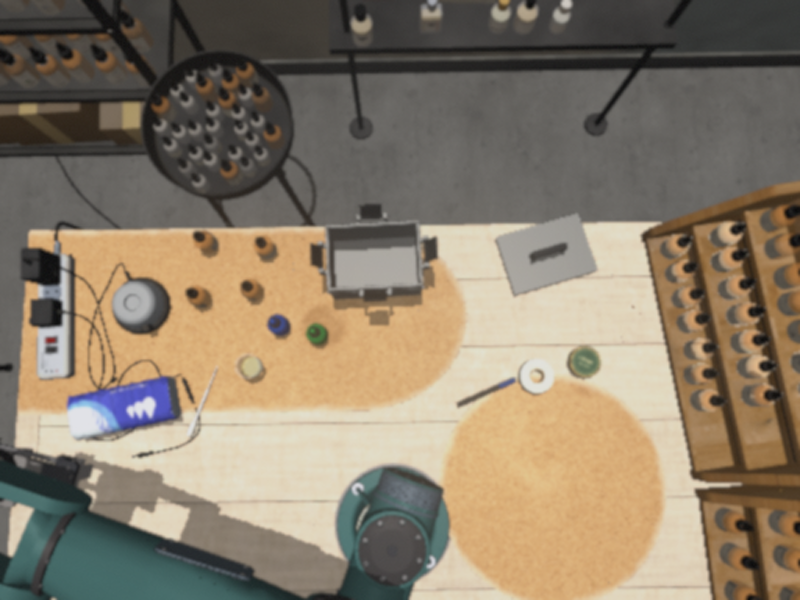

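View pics/side0.png

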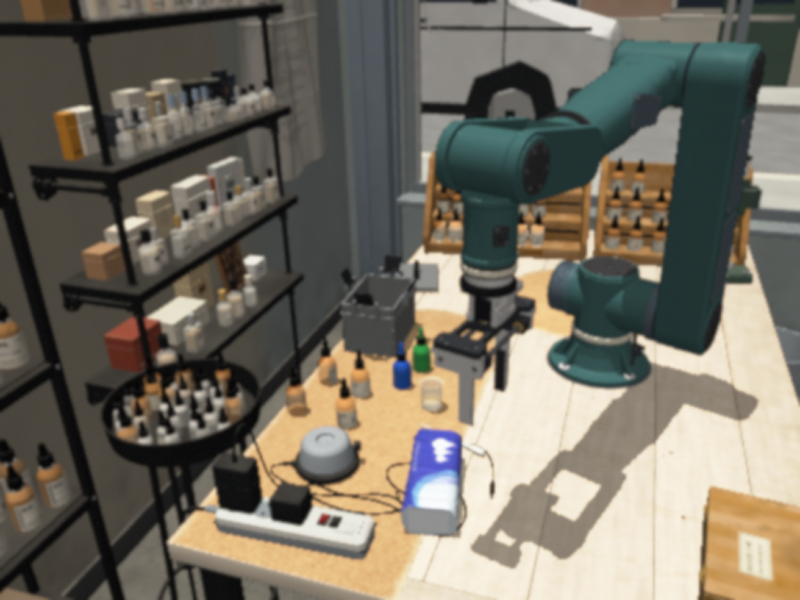

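Top view (800×600): four amber bottles at (204,240), (264,246), (197,297), (251,289). The blue (279,325) and green (317,334) ones are look-alikes, so I leave them. Case at (374,262), lid at (547,255), beaker (250,368), roll (537,376), tin (584,361). I'll confirm with an enlarged crop and measure.

```bash
cat > h.py <<'E'
from bench import *
import cv2,numpy as np
from scipy.spatial.transform import Rotation as R
np.set_printoptions(precision=4,suppress=True)
def rot(e): return R.from_euler('xyz',e).as_matrix()
def cam(n,obs=None):
    c=calibration(n);K=c["camera_matrix"]
    if n!="wrist": return K,rot(c["orientation"]),np.array(c["eye"])
    o=obs or get_obs();T=np.eye(4);T[:3,:3]=rot(o["ee_rot"]);T[:3,3]=o["tool_pos"]
    M=T@c["tool_from_camera"];return K,M[:3,:3],M[:3,3]
def unproj(C,uv,z):
    K,Rm,e=C;d=np.linalg.inv(K)@[uv[0],uv[1],1];d=Rm@[d[0],-d[1],-d[2]]
    return e+d*(z-e[2])/d[2]
def proj(C,p):
    K,Rm,e=C;q=Rm.T@(np.asarray(p)-e);q=K@[q[0],-q[1],-q[2]];return q[:2]/q[2]
def shot(n): 
    o=get_obs();C=cam(n,o);return snapshot(n),C
def save(im,name,box=None,s=2):
    if box: im=im[box[1]:box[3],box[0]:box[2]]
    cv2.imwrite(f"pics/{name}.png",cv2.resize(im[:,:,::-1],None,fx=s,fy=s,interpolation=cv2.INTER_CUBIC))
E
python3 - <<'E'
from h import *
im,C=shot("top")
save(im,"top1",(110,125,390,255),2.85)
s=1/1.5625
for n,u in dict(b1=(202,234),b2=(262,240),b3=(190,291),b4=(245,284)).items(): print(n,unproj(C,np.array(u)*s,.10))
for n,u in dict(c=(374,262)).items(): print(n,unproj(C,np.array(u)*s,.1))
print(proj(C,[0,0,0])/s, proj(C,[.5,0,0])/s)
E
```

```text
b1 [0.532  0.3419 0.1   ]
b2 [0.5192 0.2315 0.1   ]
b3 [0.4266 0.3608 0.1   ]
b4 [0.4381 0.2611 0.1   ]
c [0.4754 0.0269 0.1   ]
[392.4881 522.9596] [389.3068 259.0269]
```

View pics/top1.png

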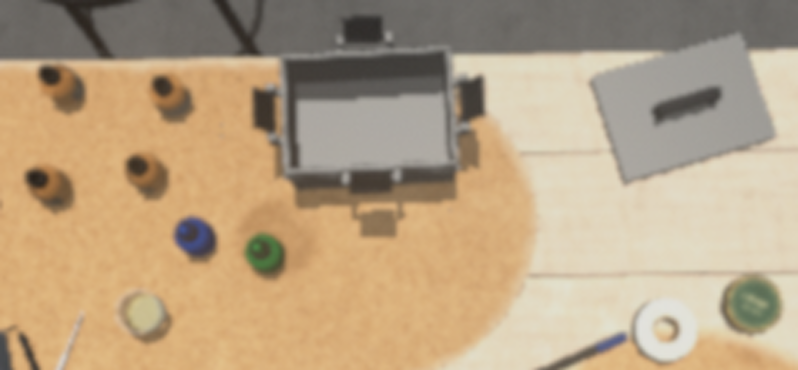

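Crop shows four amber bottles standing, with bulb tops at crop px (47,73), (160,85), (38,178), (137,165). The blue one at (195,237) and the green at (264,253) are the look-alikes. The case is open with its flaps up or leaning out; lid handle runs (655,112)–(720,95).

Run:
```python
from h import *
from scipy.optimize import least_squares
C=cam("top")
P=lambda u:np.array(u)/2.85+[110,125]
for n,u in dict(b1=(47,73),b2=(160,85),b3=(38,178),b4=(137,165)).items(): print(n,unproj(C,P(u),.10))
for n,u in dict(blue=(192,230),green=(264,250)).items(): print(n,unproj(C,P(u),.10))
def fit(corn,hx,hy,z,x0):
    L=np.array([[hx,hy],[hx,-hy],[-hx,-hy],[-hx,hy]])
    f=lambda p:np.concatenate([proj(C,[*(p[:2]+[[np.cos(p[2]),-np.sin(p[2])],[np.sin(p[2]),np.cos(p[2])]]@l),z])-P(c) for l,c in zip(L,corn)])
    r=least_squares(f,x0);print(r.x,r.fun)
    return r.x
c=fit([(280,57),(451,48),(458,175),(290,180)],.06,.085,.118,[.47,.03,0])
l=fit([(591,79),(742,33),(776,137),(625,184)],.06,.085,.015,[.47,-.3,.3])
print("handle",unproj(C,P((688,101)),.047))
# flap tip prediction
def tip(d,a):
    n=np.array({'near':(-1,0),'far':(1,0),'left':(0,1),'right':(0,-1)}[d],float)
    off=(.06 if n[0] else .085)+.009
    p=n*(off-.034*np.cos(a));cs,sn=np.cos(c[2]),np.sin(c[2])
    return [c[0]+cs*p[0]-sn*p[1],c[1]+sn*p[0]+cs*p[1],.1285+.034*np.sin(a)]
for d in('near','far','left','right'):
    print(d,[ (a,(np.round((proj(C,tip(d,a))-[110,125])*2.85)).astype(int).tolist()) for a in (0,.8,1.57,1.9,2.2,2.4)])
```

```text
b1 [0.5297 0.3498 0.1   ]
b2 [0.5157 0.2358 0.1   ]
b3 [0.4231 0.3557 0.1   ]
b4 [0.4348 0.2575 0.1   ]
blue [0.3692 0.202  0.1   ]
green [0.3485 0.1309 0.1   ]
[0.4789 0.0252 0.0383] [ 0.3923  0.8975  0.5826  0.9381  0.5684 -1.5972 -1.5301 -0.2103]
[ 0.5018 -0.3056  0.2805] [-0.3629 -0.4184 -0.3921 -0.0881  0.6714  0.4092  0.0742  0.0796]
handle [ 0.5026 -0.3035  0.047 ]
near [(0, [371, 148]), (0.8, [371, 154]), (1.57, [372, 177]), (1.9, [372, 189]), (2.2, [373, 199]), (2.4, [373, 205])]
far [(0, [368, 77]), (0.8, [366, 61]), (1.57, [365, 35]), (1.9, [364, 24]), (2.2, [364, 16]), (2.4, [364, 12])]
left [(0, [308, 116]), (0.8, [295, 111]), (1.57, [269, 111]), (1.9, [258, 112]), (2.2, [249, 113]), (2.4, [244, 114])]
right [(0, [431, 109]), (0.8, [442, 104]), (1.57, [467, 100]), (1.9, [479, 100]), (2.2, [488, 101]), (2.4, [493, 101])]
```

```bash
python3 -c "
import bench;print([n for n in dir(bench) if not n.startswith('_')]);print(getattr(bench,'hold_point_z',None))"
```

```text
['IKError', 'calibration', 'close_job', 'get_obs', 'hold_point_z', 'snapshot']
0.0188
```

step_arm --increments "0 0 -4 0 0 -0.125; 0 0 -2 0 0 -0.125; -4 -2.8 0 0 0 0; -4 -2.8 0 0 0 0; -4 -2.8 0 0 0 0"

```text
time: 0.65
tool_pos: [0.2581, 0.4473, 0.2653]
ee_rot: [-3.142, 0.0, 3.141]
wrist_force: [1.1, 0.0, -0.1]
width: 0.0941
```

step_arm --increments "-4 -2.8 0 0 0 0; -4 -2.8 0 0 0 0; -4 -2.8 0 0 0 0; 0 0 0 0 0 0; 0 0 0 0 0 0" --claw 0.06

```text
time: 1.15
tool_pos: [0.3777, 0.3631, 0.2649]
ee_rot: [-3.141, -0.001, 3.136]
wrist_force: [0.3, 0.2, -0.4]
width: 0.0573
```

Run:
```python
from h import *
im,C=shot("wrist"); save(im,"w1",None,1.56)
print(get_obs()["tool_pos"])
for b in [(.5297,.3498),(.5157,.2358),(.4231,.3557),(.4348,.2575)]:
    print(proj(C,[*b,.102])*1.56, proj(C,[*b,0])*1.56)
```

```text
[0.3768 0.3639 0.2651]
[384.1717 469.8089] [387.3637 408.3252]
[230.5763 453.6008] [265.5352 395.0733]
[390.8306 334.0004] [392.7519 298.625 ]
[252.1031 350.397 ] [283.8356 311.7097]
```

View pics/w1.png

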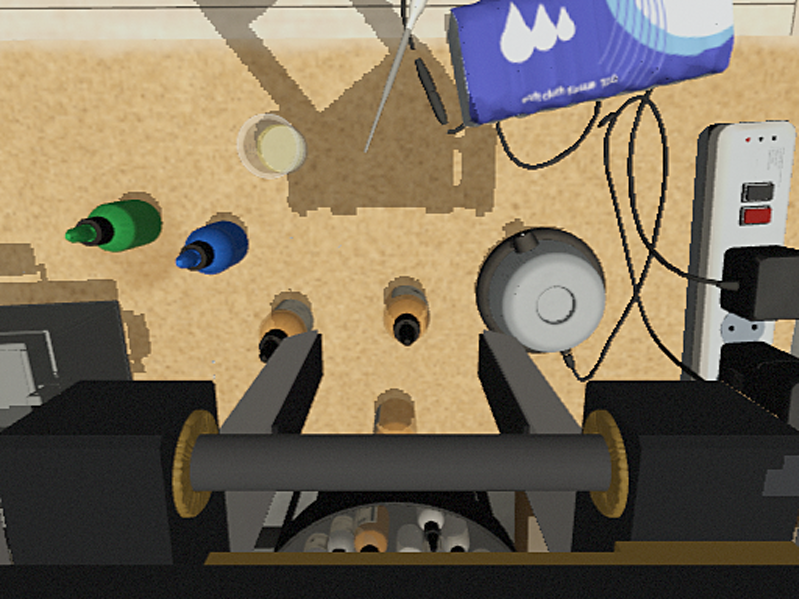

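Wrist view: b3 tip at (407,333), b4 tip at (266,353). Both sit about 14 px to +y of my top-camera estimate, so I had picked points inboard of the tips. I'll recompute from here.

Run:
```python
from h import *
C=cam("wrist")
for u in [(407,335),(265,354)]: print(unproj(C,np.array(u)/1.56,.10))
print("b3 base centre check",unproj(C,np.array((405,300))/1.56,.0),unproj(C,np.array((393,425))/1.56,.0))
T=cam("top");P=lambda u:np.array(u)/2.85+[110,125]
for n,u in dict(b1=(43,70),b2=(155,81),b3=(31,176),b4=(131,162)).items(): print(n,unproj(T,P(u),.10))
```

```text
[0.4238 0.368  0.1   ]
[0.4378 0.2668 0.1   ]
b3 base centre check [0.4237 0.3676 0.    ] [0.5463 0.3562 0.    ]
b1 [0.5328 0.3539 0.1   ]
b2 [0.5199 0.2409 0.1   ]
b3 [0.4252 0.3628 0.1   ]
b4 [0.4379 0.2635 0.1   ]
```

step_arm --increments "-4.7 0.3 0 0 0 0; 0 0 -0 0 0 0; 0 0 4.9 0 0 0; 0 0 4.9 0 0 0; 0 0 0 0 0 0" --claw 0.06

```text
time: 1.7
tool_pos: [0.4164, 0.3637, 0.1566]
ee_rot: [-3.129, -0.019, 3.141]
wrist_force: [-1.2, -0.2, -2.2]
width: 0.0442
```

Run:
```python
from h import *
im,C=shot("wrist"); save(im,"w2",None,1.56)
print(get_obs()["tool_pos"],get_obs()["width"])
print(proj(C,[.424,.367,.102])*1.56,proj(C,[.424,.367,0.067])*1.56)
```

```text
[0.4196 0.3657 0.1626] 0.044020027481836276
[410.031  330.7796] [409.5568 312.3197]
```

View pics/w2.png

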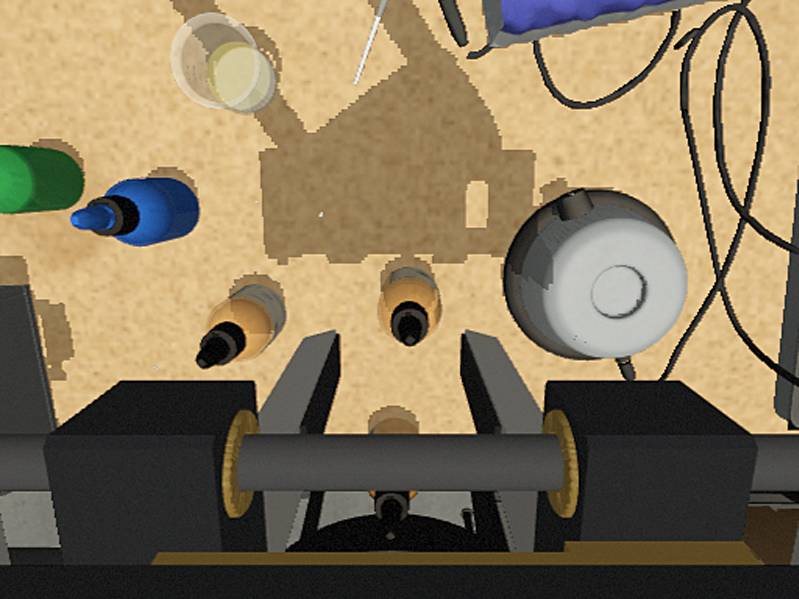

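The bulb is centred between the fingers at (410,338), so I descend and grip.

step_arm --increments "-0.1 0 4 0 0 0; 0 0 3.5 0 0 0; 0 0 2.1 0 0 0; 0 0 0 0 0 0; 0 0 0 0 0 0"

```text
time: 2.25
tool_pos: [0.4269, 0.3689, 0.0756]
ee_rot: [3.138, 0.005, 3.14]
wrist_force: [-0.3, 0.7, -0.3]
width: 0.0441
```

step_arm --increments "0 0 0 0 0 0; 0 0 0 0 0 0; 0 0 0 0 0 0; 0 0 0 0 0 0; 0 0 0 0 0 0" --claw 1

```text
time: 2.75
tool_pos: [0.4257, 0.3672, 0.0726]
ee_rot: [3.14, 0.002, 3.139]
wrist_force: [0.4, 1.4, 3.3]
width: 0.0174
```

Run:
```python
from h import *
o=get_obs();print(o['width'],o['tool_pos'],o['wrist_force'])
im,C=shot("side"); 
u=proj(C,[.425,.367,.07]);print(u)
u=u.astype(int);save(im,"s2",(u[0]-60,u[1]-60,u[0]+60,u[1]+40),6)
```

```text
0.01738273665774311 [0.4257 0.3672 0.0726] [0.3907 1.386  3.2873]
[221.2703 250.102 ]
```

View pics/s2.png

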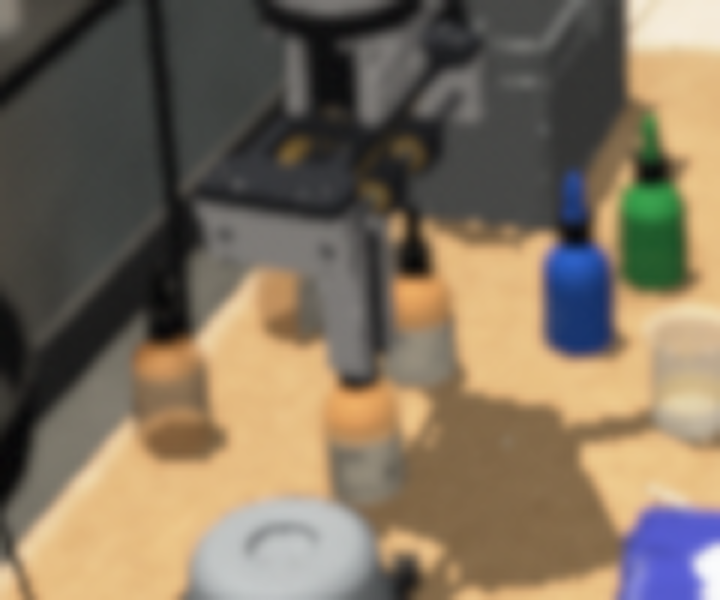

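Side view: the fingertips are on the bottle's upper collar/bulb with collar showing below. I'll reopen, drop 5 mm and regrip.

step_arm --increments "0 0 0 0 0 0; 0 0 0 0 0 0; 0 0 0.5 0 0 0; 0 0 0 0 0 0; 0 0 0 0 0 0" --claw 0.3

```text
time: 3.3
tool_pos: [0.4254, 0.367, 0.0677]
ee_rot: [3.141, 0.001, 3.139]
wrist_force: [-0.7, 0.3, 7.5]
width: 0.0331
```

step_arm --increments "0 0 0 0 0 0; 0 0 0 0 0 0; 0 0 0 0 0 0; 0 0 0 0 0 0; 0 0 0 0 0 0" --claw 1

```text
time: 3.8
tool_pos: [0.4261, 0.3674, 0.0678]
ee_rot: [3.14, 0.003, 3.139]
wrist_force: [0.1, -0.2, 7.1]
width: 0.0182
```

step_arm --increments "0 0 -2 0 0 0; 0 0 -4 0 0 0; 0 0 -4.9 0 0 0; 0 0 -4.9 0 0 0; 0 0 -4.2 0 0 0"

```text
time: 4.3
tool_pos: [0.4249, 0.3665, 0.2681]
ee_rot: [-3.142, -0.0, 3.139]
wrist_force: [0.4, -0.5, 0.6]
width: 0.0183
```

step_arm --increments "-1 -3 0 0 0 0; -1 -4.5 0 0 0 0; -1 -4.8 0 0 0 0; -1 -4.8 0 0 0 0; -1 -4.8 0 0 0 0"

```text
time: 4.8
tool_pos: [0.4741, 0.1458, 0.2652]
ee_rot: [-3.141, -0.002, 3.139]
wrist_force: [1.5, -0.1, -0.5]
width: 0.0182
```

step_arm --increments "-1 -4.8 0 0 0 0; -1 -4.8 0 0 0 0; -1 -3.8 0 0 0 0; 0 -2.3 0 0 0 0; 0 0 0 0 0 0"

```text
time: 5.3
tool_pos: [0.5037, -0.0124, 0.2649]
ee_rot: [-3.141, -0.003, 3.134]
wrist_force: [0.0, 0.8, -1.3]
width: 0.0178
```

step_arm --increments "0 0 0 0 0 0; 0 0 0 0 0 0; 0 0 0 0 0 0"

```text
time: 5.6
tool_pos: [0.5039, -0.0083, 0.2663]
ee_rot: [3.141, -0.0, 3.141]
wrist_force: [-0.1, 0.3, -0.6]
width: 0.018
```

Run:
```python
from h import *
im,C=shot("wrist"); save(im,"w3",None,1.56)
o=get_obs();print(o["tool_pos"],o["width"],o["ee_rot"])
cs,sn=np.cos(.038),np.sin(.038)
for l in [(.06,.085),(.06,-.085),(-.06,-.085),(-.06,.085)]:
    print(l,proj(C,[.479+cs*l[0]-sn*l[1],.025+sn*l[0]+cs*l[1],.118])*1.56)
im,C=shot("top"); save(im,"t3",(110,125,390,255),2.85)
```

```text
[ 0.504  -0.0083  0.2664] 0.017787788989197532 [3.1413 0.     3.1408]
(0.06, 0.085) [581.3915 320.9268]
(0.06, -0.085) [327.4194 330.1815]
(-0.06, -0.085) [313.7588 144.4833]
(-0.06, 0.085) [589.885 133.603]
```

View pics/w3.png

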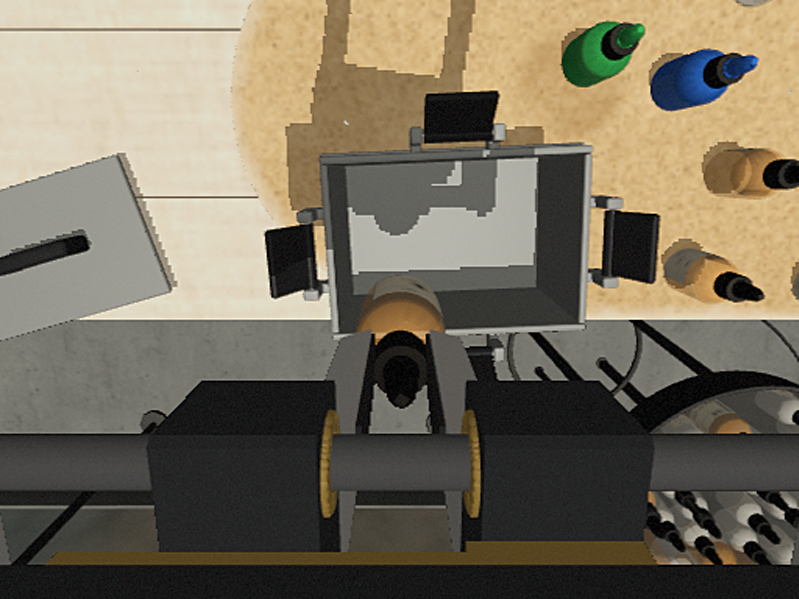

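Wrist view: bottle held upright. Case outer rim corners are at (322,156), (591,146), (585,328), (332,337), and I fit the case pose from these.

Run:
```python
from h import *
from scipy.optimize import least_squares
C=cam("wrist")
def fit(corn,hx,hy,z,x0):
    L=np.array([[hx,hy],[hx,-hy],[-hx,-hy],[-hx,hy]])
    f=lambda p:np.concatenate([proj(C,[*(p[:2]+[[np.cos(p[2]),-np.sin(p[2])],[np.sin(p[2]),np.cos(p[2])]]@l),z])-np.array(c)/1.56 for l,c in zip(L,corn)])
    r=least_squares(f,x0);print(r.x,r.fun)
fit([(585,328),(332,337),(322,156),(591,146)],.06,.085,.118,[.479,.025,.038])
print("b2",unproj(C,np.array((755,293))/1.56,.10))
```

```text
[0.4854 0.0278 0.0366] [-0.0755  1.2561  0.0453  1.1581 -1.8448 -0.7809  1.8654 -1.0471]
b2 [0.521  0.2379 0.1   ]
```

View pics/t3.png

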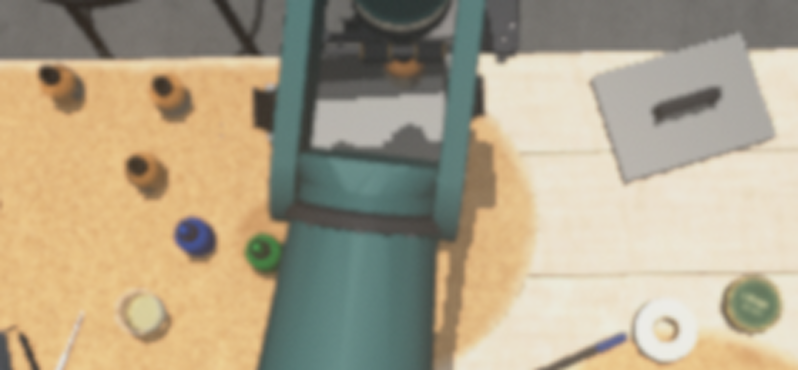

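step_arm --increments "-0.6 0 0 0 0 0; 0 0 4 0 0 0; 0 0 4.5 0 0 0; 0 0 4 0 0 0; 0 0 2.5 0 0 0"

```text
time: 6.2
tool_pos: [0.5085, -0.0089, 0.1127]
ee_rot: [3.141, -0.005, 3.139]
wrist_force: [-0.3, -0.4, -0.5]
width: 0.0185
```

step_arm --increments "0 0 2 0 0 0; 0 0 1.5 0 0 0; 0 0 0.6 0 0 0; 0 0 0.1 0 0 0; 0 0 0 0 0 0"

```text
time: 6.7
tool_pos: [0.5107, -0.0094, 0.0752]
ee_rot: [-3.142, 0.001, 3.139]
wrist_force: [0.0, -0.1, 0.7]
width: 0.0181
```

step_arm --increments "0 0 0 0 0 0; 0 0 0 0 0 0; 0 0 0 0 0 0" --claw 0.3

```text
time: 7.0
tool_pos: [0.5106, -0.0095, 0.0753]
ee_rot: [-3.142, 0.002, 3.139]
wrist_force: [0.2, -0.7, 0.6]
width: 0.0327
```

step_arm --increments "0 0 -1 0 0 0; 0 0 -3 0 0 0; 0 0 -4.5 0 0 0; 0 0 -4.9 0 0 0; 0 0 -4.6 0 0 0"

```text
time: 7.5
tool_pos: [0.5099, -0.0095, 0.2576]
ee_rot: [-3.141, 0.002, 3.139]
wrist_force: [0.9, -0.2, -0.2]
width: 0.0327
```

step_arm --increments "1.2 3.5 0 0 0 0; 1.2 4.7 0 0 0 0; 1.2 4.7 0 0 0 0; 1.2 4.7 0 0 0 0; 1.2 4.7 0 0 0 0" --claw 0.06

```text
time: 8.0
tool_pos: [0.45, 0.2153, 0.2558]
ee_rot: [3.141, 0.002, 3.138]
wrist_force: [1.2, 0.4, 0.5]
width: 0.0439
```

step_arm --increments "1.2 3.6 0 0 0 0; 0 1.5 0 0 0 0; 0 0 0 0 0 0; 0 0 0 0 0 0; 0 0 0 0 0 0"

```text
time: 8.5
tool_pos: [0.4395, 0.2632, 0.2547]
ee_rot: [-3.141, 0.0, 3.137]
wrist_force: [0.7, -0.6, -0.2]
width: 0.0441
```

Run:
```python
from h import *
im,C=shot("wrist"); save(im,"w4",None,1.56)
o=get_obs();print(o["tool_pos"],o["width"],o["ee_rot"])
for b in [(.438,.266),(.521,.241)]: print(proj(C,[*b,.1])*1.56)
```

```text
[0.4395 0.2632 0.2546] 0.044358997996078973 [-3.1412  0.0002  3.1363]
[405.3965 270.0747]
[369.9819 386.3176]
```

View pics/w4.png

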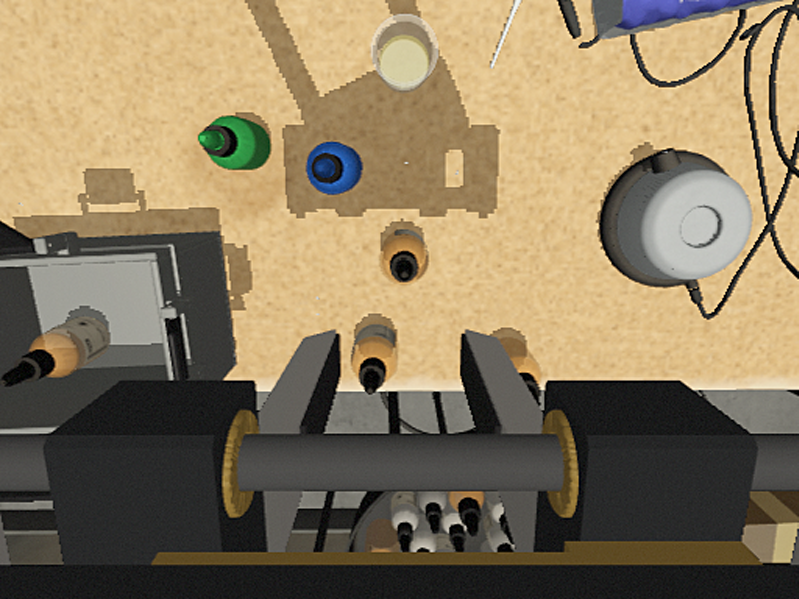

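Bottle 3 stands in the case. The b4 tip at (403,272) matches the prediction, and the b2 tip at (372,389) gives about (.523,.2425). Descending on b4.

step_arm --increments "0 0.1 4.5 0 0 0; 0 0 4.9 0 0 0; 0 0 4.5 0 0 0; 0 0 3 0 0 0; 0 0 1.6 0 0 0"

```text
time: 9.05
tool_pos: [0.4372, 0.2633, 0.0657]
ee_rot: [-3.139, -0.005, 3.136]
wrist_force: [-0.5, -1.3, 0.5]
width: 0.0442
```

step_arm --increments "0 0 0.1 0 0 0; 0 0 0 0 0 0; 0 0 0 0 0 0"

```text
time: 9.35
tool_pos: [0.4402, 0.2657, 0.0703]
ee_rot: [3.14, 0.003, 3.138]
wrist_force: [0.2, 0.9, 0.4]
width: 0.0442
```

step_arm --increments "0 0 0 0 0 0; 0 0 0 0 0 0; 0 0 0 0 0 0; 0 0 0 0 0 0; 0 0 0 0 0 0" --claw 1

```text
time: 9.85
tool_pos: [0.4391, 0.2659, 0.069]
ee_rot: [3.141, 0.001, 3.139]
wrist_force: [0.4, -0.8, 1.6]
width: 0.0185
```

step_arm --increments "0 0 -2 0 0 0; 0 0 -4 0 0 0; 0 0 -4.9 0 0 0; 0 0 -4.9 0 0 0; 0 0 -3.9 0 0 0"

```text
time: 10.35
tool_pos: [0.4389, 0.2659, 0.2684]
ee_rot: [3.14, 0.002, 3.139]
wrist_force: [0.4, -0.3, -0.7]
width: 0.0183
```

step_arm --increments "0 -3 0 0 0 0; -0.4 -4.8 0 0 0 0; -0.5 -4.8 0 0 0 0; -0.5 -4.8 0 0 0 0; -0.5 -4.8 0 0 0 0"

```text
time: 10.85
tool_pos: [0.4569, 0.042, 0.2653]
ee_rot: [3.141, 0.0, 3.14]
wrist_force: [1.2, -0.1, -0.3]
width: 0.018
```

step_arm --increments "0 -3.3 0 0 0 0; 0 -2 0 0 0 0; 0 0 0 0 0 0; 0 0 0 0 0 0; 0 0 3 0 0 0"

```text
time: 11.35
tool_pos: [0.4594, -0.0087, 0.2394]
ee_rot: [-3.141, 0.009, 3.14]
wrist_force: [-1.3, 0.1, 0.1]
width: 0.0183
```

step_arm --increments "0 0 4.5 0 0 0; 0 0 4.5 0 0 0; 0 0 3.5 0 0 0; 0 0 2 0 0 0; 0 0 1 0 0 0"

```text
time: 11.85
tool_pos: [0.4553, -0.0076, 0.0778]
ee_rot: [3.14, -0.005, 3.141]
wrist_force: [-0.3, -0.1, -0.6]
width: 0.0185
```

step_arm --increments "0 0 0.5 0 0 0; 0 0 0 0 0 0; 0 0 0 0 0 0"

```text
time: 12.15
tool_pos: [0.4582, -0.0092, 0.077]
ee_rot: [-3.141, 0.003, 3.139]
wrist_force: [0.0, 0.2, 0.1]
width: 0.0185
```

step_arm --increments "0 0 0.1 0 0 0; 0 0 0 0 0 0; 0 0 0 0 0 0; 0 0 0 0 0 0" --claw 0.3

```text
time: 12.55
tool_pos: [0.4573, -0.0095, 0.0748]
ee_rot: [-3.142, 0.001, 3.139]
wrist_force: [-0.7, 0.8, 0.1]
width: 0.0331
```

step_arm --increments "0 0 -1 0 0 0; 0 0 -3 0 0 0; 0 0 -4.5 0 0 0; 0 0 -4.9 0 0 0; 0 0 -4.6 0 0 0"

```text
time: 13.05
tool_pos: [0.4568, -0.0093, 0.2574]
ee_rot: [-3.142, 0.001, 3.139]
wrist_force: [0.7, 0.6, -0.1]
width: 0.0332
```

step_arm --increments "-1.2 3.5 0 0 0 0; -1.3 4.6 0 0 0 0; -1.3 4.6 0 0 0 0; -1.3 4.6 0 0 0 0; -1.4 4.6 0 0 0 0" --claw 0.06

```text
time: 13.55
tool_pos: [0.523, 0.2113, 0.2556]
ee_rot: [3.141, 0.002, 3.139]
wrist_force: [1.4, 0.3, 0.5]
width: 0.0443
```

step_arm --increments "0 3.3 0 0 0 0; 0 0 0 0 0 0; 0 0 0 0 0 0; 0 0 0 0 0 0; 0 0 3 0 0 0"

```text
time: 14.05
tool_pos: [0.5253, 0.2419, 0.2299]
ee_rot: [3.138, 0.011, 3.137]
wrist_force: [1.0, 0.4, 0.5]
width: 0.0444
```

Run:
```python
from h import *
im,C=shot("wrist"); save(im,"w5",None,1.56)
o=get_obs();print(o["tool_pos"],o["width"],o["ee_rot"])
for b in [(.523,.2425),(.534,.356)]: print(proj(C,[*b,.1])*1.56)
```

```text
[0.5218 0.2405 0.2209] 0.044192940946629414 [-3.14   -0.0036  3.1367]
[401.5456 274.3606]
[583.8388 290.8325]
```

View pics/w5.png

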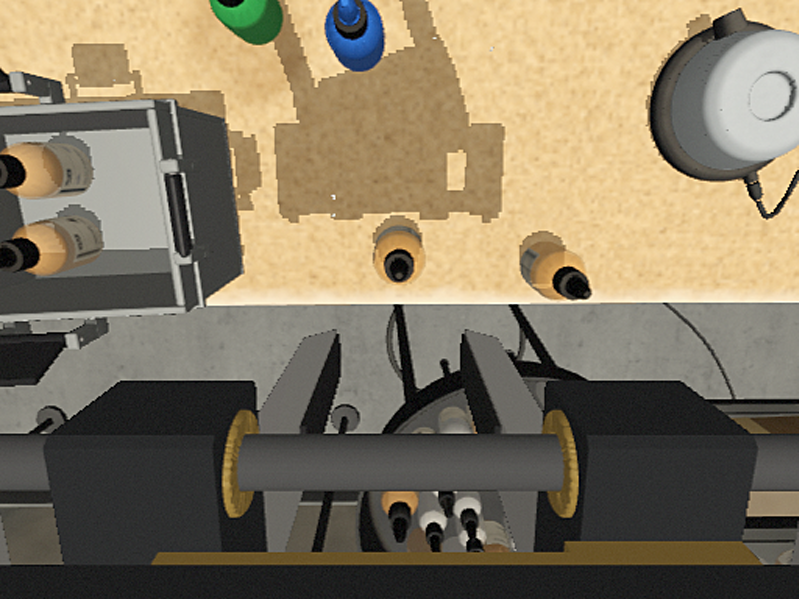

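Two bottles stand in the case. The b2 tip at (400,272) is as predicted, and b1 at (587,292) gives about (.535,.358). Descending on b2.

step_arm --increments "0 0 4.5 0 0 0; 0 0 4.5 0 0 0; 0 0 3.5 0 0 0; 0 0 2 0 0 0; 0 0 1.1 0 0 0"

```text
time: 14.6
tool_pos: [0.5214, 0.2406, 0.0663]
ee_rot: [-3.14, -0.004, 3.137]
wrist_force: [0.7, -0.2, -0.2]
width: 0.0442
```

step_arm --increments "0 0 0 0 0 0; 0 0 0 0 0 0; 0 0 0 0 0 0"

```text
time: 14.9
tool_pos: [0.5242, 0.2427, 0.0708]
ee_rot: [3.14, 0.004, 3.138]
wrist_force: [0.3, 0.1, 0.8]
width: 0.0439
```

step_arm --increments "0 0 0 0 0 0; 0 0 0 0 0 0; 0 0 0 0 0 0; 0 0 0 0 0 0; 0 0 0 0 0 0" --claw 1

```text
time: 15.4
tool_pos: [0.5229, 0.2425, 0.0688]
ee_rot: [3.141, 0.001, 3.139]
wrist_force: [0.2, 0.6, 1.5]
width: 0.0181
```

step_arm --increments "0 0 -2 0 0 0; 0 0 -4 0 0 0; 0 0 -4.9 0 0 0; 0 0 -4.9 0 0 0; 0 0 -3.9 0 0 0"

```text
time: 15.9
tool_pos: [0.5229, 0.2426, 0.2686]
ee_rot: [3.141, 0.002, 3.139]
wrist_force: [0.9, -0.8, -1.1]
width: 0.0185
```

step_arm --increments "0.3 -3 0 0 0 0; 0.4 -4.5 0 0 0 0; 0.4 -4.5 0 0 0 0; 0.4 -3.6 0 0 0 0; 0 -2.3 0 0 0 0"

```text
time: 16.4
tool_pos: [0.5066, 0.0613, 0.2654]
ee_rot: [-3.141, -0.0, 3.137]
wrist_force: [0.7, -0.2, -0.4]
width: 0.0181
```

step_arm --increments "0 0 0 0 0 0; 0 0 0 0 0 0; 0 0 3 0 0 0; 0 0 4.5 0 0 0; 0 0 4.5 0 0 0"

```text
time: 16.9
tool_pos: [0.5079, 0.0651, 0.1448]
ee_rot: [3.141, 0.003, 3.141]
wrist_force: [0.2, -0.1, -1.3]
width: 0.0181
```

step_arm --increments "0 0 3.5 0 0 0; 0 0 2 0 0 0; 0 0 1 0 0 0; 0 0 0.6 0 0 0; 0 0 0 0 0 0"

```text
time: 17.4
tool_pos: [0.5079, 0.0641, 0.0752]
ee_rot: [3.141, 0.001, 3.14]
wrist_force: [0.8, 0.2, -0.2]
width: 0.0181
```

step_arm --increments "0 0 0 0 0 0; 0 0 0 0 0 0; 0 0 0 0 0 0"

```text
time: 17.7
tool_pos: [0.5079, 0.0635, 0.0754]
ee_rot: [3.141, 0.002, 3.139]
wrist_force: [-0.2, 1.2, -0.9]
width: 0.0181
```

step_arm --increments "0 0 0 0 0 0; 0 0 0 0 0 0; 0 0 0 0 0 0; 0 0 0 0 0 0" --claw 0.3

```text
time: 18.1
tool_pos: [0.5073, 0.0635, 0.0745]
ee_rot: [3.142, 0.0, 3.139]
wrist_force: [-0.0, -0.2, 0.2]
width: 0.0327
```

step_arm --increments "0 0 -1 0 0 0; 0 0 -3 0 0 0; 0 0 -4.5 0 0 0; 0 0 -4.9 0 0 0; 0 0 -4.6 0 0 0"

```text
time: 18.6
tool_pos: [0.507, 0.0635, 0.2574]
ee_rot: [3.141, 0.001, 3.139]
wrist_force: [0.7, -0.6, -0.2]
width: 0.0329
```

step_arm --increments "-0.5 3.5 0 0 0 0; -0.5 4.8 0 0 0 0; -0.5 4.8 0 0 0 0; -0.5 4.8 0 0 0 0; -0.5 4.8 0 0 0 0" --claw 0.06

```text
time: 19.1
tool_pos: [0.5329, 0.2923, 0.2556]
ee_rot: [3.141, 0.001, 3.139]
wrist_force: [0.8, 0.0, 0.9]
width: 0.0443
```

step_arm --increments "-0.2 4.5 0 0 0 0; 0 2.3 0 0 0 0; 0 0 0 0 0 0; 0 0 0 0 0 0; 0 0 0 0 0 0"

```text
time: 19.6
tool_pos: [0.5354, 0.3571, 0.2552]
ee_rot: [-3.141, 0.001, 3.137]
wrist_force: [-0.7, 0.2, 0.5]
width: 0.0445
```

step_arm --increments "0 0 4.5 0 0 0; 0 0 4.9 0 0 0; 0 0 4.5 0 0 0; 0 0 2.5 0 0 0; 0 0 0 0 0 0"

```text
time: 20.1
tool_pos: [0.5325, 0.355, 0.0853]
ee_rot: [-3.136, -0.009, 3.136]
wrist_force: [-0.3, -0.4, 0.4]
width: 0.0443
```

Run:
```python
from h import *
im,C=shot("wrist"); save(im,"w6",(150,120,400,300),3)
o=get_obs();print(o["tool_pos"],o["width"],o["ee_rot"])
for b in [(.535,.358)]: print((proj(C,[*b,.1])-[150,120])*3)
```

```text
[0.5343 0.3563 0.0889] 0.04426631771265805 [-3.1394 -0.0036  3.1368]
[340.2524 360.7188]
```

View pics/w6.png

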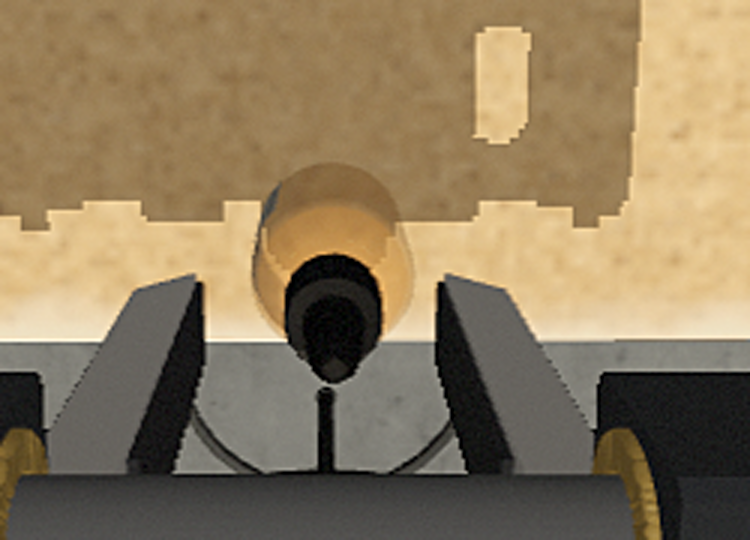

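b1 is centred between the fingers (collar at (335,290)), so I lower and grip.

step_arm --increments "0 0 1.5 0 0 0; 0 0 0.7 0 0 0; 0 0 0 0 0 0; 0 0 0 0 0 0; 0 0 0 0 0 0"

```text
time: 20.65
tool_pos: [0.5356, 0.3588, 0.0695]
ee_rot: [3.141, 0.001, 3.139]
wrist_force: [-0.6, 0.0, 0.3]
width: 0.0443
```

step_arm --increments "0 0 0 0 0 0; 0 0 0 0 0 0; 0 0 0 0 0 0; 0 0 0 0 0 0; 0 0 0 0 0 0" --claw 1

```text
time: 21.15
tool_pos: [0.5352, 0.3584, 0.0686]
ee_rot: [3.141, 0.0, 3.139]
wrist_force: [0.6, -0.3, -0.1]
width: 0.0182
```

step_arm --increments "0 0 -2 0 0 0; 0 0 -4 0 0 0; 0 0 -4.9 0 0 0; 0 0 -4.9 0 0 0; 0 0 -3.9 0 0 0"

```text
time: 21.65
tool_pos: [0.5352, 0.3585, 0.2689]
ee_rot: [3.14, 0.003, 3.139]
wrist_force: [0.6, -0.5, -0.3]
width: 0.0185
```

step_arm --increments "1 -3 0 0 0 0; 1.3 -4.6 0 0 0 0; 1.3 -4.6 0 0 0 0; 1.3 -4.6 0 0 0 0; 1.3 -4.6 0 0 0 0"

```text
time: 22.15
tool_pos: [0.4716, 0.143, 0.2653]
ee_rot: [-3.141, 0.0, 3.139]
wrist_force: [0.4, -0.5, -1.1]
width: 0.0183
```

step_arm --increments "1.3 -4.6 0 0 0 0; 0.4 -3.7 0 0 0 0; 0 0 0 0 0 0; 0 0 0 0 0 0; 0 0 0 0 0 0"

```text
time: 22.65
tool_pos: [0.4554, 0.0625, 0.2654]
ee_rot: [3.141, -0.0, 3.14]
wrist_force: [-0.3, 0.0, 0.1]
width: 0.0187
```

step_arm --increments "0 0 3 0 0 0; 0 0 4.5 0 0 0; 0 0 4.5 0 0 0; 0 0 3.5 0 0 0; 0 0 2 0 0 0"

```text
time: 23.15
tool_pos: [0.453, 0.0633, 0.0864]
ee_rot: [3.141, -0.006, -3.142]
wrist_force: [0.1, 1.2, -0.2]
width: 0.0184
```

step_arm --increments "0 0 1 0 0 0; 0 0 0.6 0 0 0; 0 0 0 0 0 0; 0 0 0 0 0 0; 0 0 0 0 0 0"

```text
time: 23.65
tool_pos: [0.4563, 0.0618, 0.0758]
ee_rot: [3.141, 0.003, 3.139]
wrist_force: [-0.4, -0.7, -0.2]
width: 0.0185
```

step_arm --increments "0 0 0 0 0 0; 0 0 0 0 0 0; 0 0 0 0 0 0; 0 0 0 0 0 0" --claw 0.3

```text
time: 24.05
tool_pos: [0.4554, 0.0616, 0.0747]
ee_rot: [3.142, 0.0, 3.139]
wrist_force: [-0.5, -0.1, -0.0]
width: 0.0329
```

step_arm --increments "0 0 -1 0 0 0; 0 0 -3 0 0 0; 0 0 -4.5 0 0 0; 0 0 -4.9 0 0 0; 0 0 -4.6 0 0 0"

```text
time: 24.55
tool_pos: [0.455, 0.0616, 0.2574]
ee_rot: [3.141, 0.001, 3.139]
wrist_force: [0.7, 0.1, 0.1]
width: 0.0333
```

step_arm --increments "0 -3.5 0 0 0 0; -0.5 -4.8 0 0 0 0; -0.5 -4.8 0 0 0 0; -0.5 -4.8 0 0 0 0; -0.5 -4.8 0 0 0 0" --claw -0.1

```text
time: 25.05
tool_pos: [0.4745, -0.1672, 0.2556]
ee_rot: [-3.141, 0.002, 3.139]
wrist_force: [1.0, 0.1, -0.0]
width: 0.052
```

step_arm --increments "-0.5 -4.8 0 0 0 0; -0.5 -4.8 0 0 0 0; 0 -3.5 0 0 0 0; 0 0 0 0 0 0.1; 0 0 0 0 0 0.145"

```text
time: 25.55
tool_pos: [0.4839, -0.298, 0.2545]
ee_rot: [3.141, -0.001, 2.886]
wrist_force: [0.8, 0.9, 0.6]
width: 0.0518
```

step_arm --increments "0 0 0 0 0 0.145; 0 0 0 0 0 0.145; 0 0 0 0 0 0.145; 0 0 0 0 0 0.145; 0 0 0 0 0 0.145"

```text
time: 26.05
tool_pos: [0.4843, -0.2965, 0.2552]
ee_rot: [3.141, 0.001, 2.163]
wrist_force: [-0.1, -0.3, 0.4]
width: 0.0518
```

step_arm --increments "0 0 0 0 0 0.145; 0 0 0 0 0 0.145; 0 0 0 0 0 0.03; 0 0 0 0 0 0; 0 0 0 0 0 0"

```text
time: 26.55
tool_pos: [0.4843, -0.2965, 0.255]
ee_rot: [3.141, 0.0, 1.85]
wrist_force: [-1.1, 0.5, -0.0]
width: 0.0515
```

Run:
```python
from h import *
im,C=shot("wrist"); save(im,"w7",None,1.56)
o=get_obs();print(o["time"],o["tool_pos"],o["width"],o["ee_rot"])
p=np.array([.502,-.305]);c,s=np.cos(.28),np.sin(.28)
for l in [(.06,.085),(.06,-.085),(-.06,-.085),(-.06,.085)]: print(proj(C,[p[0]+c*l[0]-s*l[1],p[1]+s*l[0]+c*l[1],.015])*1.56)
for l in [(0,.035),(0,-.035)]: print(proj(C,[p[0]+c*l[0]-s*l[1],p[1]+s*l[0]+c*l[1],.047])*1.56)
```

```text
26.6 [ 0.4843 -0.2965  0.2548] 0.05166426997189243 [3.1413 0.0002 1.8494]
[494.0186 161.137 ]
[485.8281 362.4224]
[348.0545 362.5039]
[343.0362 161.183 ]
[419.5448 228.6425]
[418.7819 317.5922]
```

View pics/w7.png

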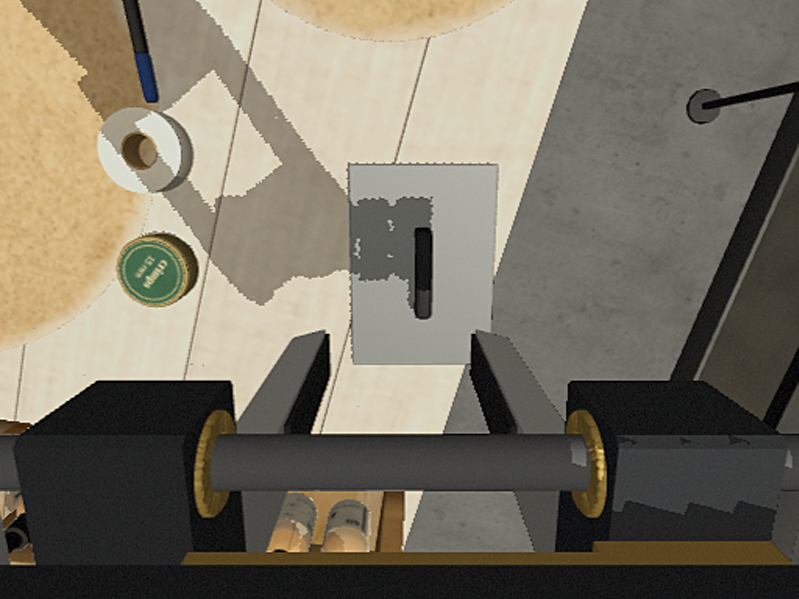

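Lid lies flat, unmoved, handle at (423,230)–(423,318), aligned with the jaws. Its centre is about (.505,-.303). The lid fit needs about 3 mm, so before taking it I look once at the case with the jaws along x. That resolves the case's x position and checks the bottles.

step_arm --increments "0 0 0 0 0 0.121; 0 0 0 0 0 0.121; 4 0.2 0 0 0 0; 4.8 0.2 0 0 0 0; 4.8 0.2 0 0 0 0"

```text
time: 27.1
tool_pos: [0.4851, -0.1592, 0.2544]
ee_rot: [3.142, -0.0, 1.606]
wrist_force: [0.1, 0.3, -0.1]
width: 0.0517
```

step_arm --increments "4.5 0 0 0 0 0; 2.4 0 0 0 0 0; 0 0 0 0 0 0; 0 0 0 0 0 0; 0 0 0 0 0 0"

```text
time: 27.6
tool_pos: [0.4829, -0.0924, 0.2544]
ee_rot: [-3.141, 0.0, 1.606]
wrist_force: [0.3, -0.5, 0.2]
width: 0.0517
```

Run:
```python
from h import *
im,C=shot("wrist"); save(im,"w8",(120,0,420,225),2.6); np.save("w8.npy",im)
o=get_obs();print(o["time"],o["tool_pos"],o["width"],o["ee_rot"])
c,s=np.cos(.037),np.sin(.037)
for l in [(.06,.085),(.06,-.085),(-.06,-.085),(-.06,.085)]: print((proj(C,[.482+c*l[0]-s*l[1],.0275+s*l[0]+c*l[1],.118])-[120,0])*2.6)
```

```text
27.65 [ 0.4829 -0.0925  0.2543] 0.05143780454097902 [-3.1413  0.0003  1.6052]
[ 550.8138 -161.3291]
[526.9564 367.2767]
[201.6337 367.6452]
[ 179.4746 -160.892 ]
```

View pics/w8.png

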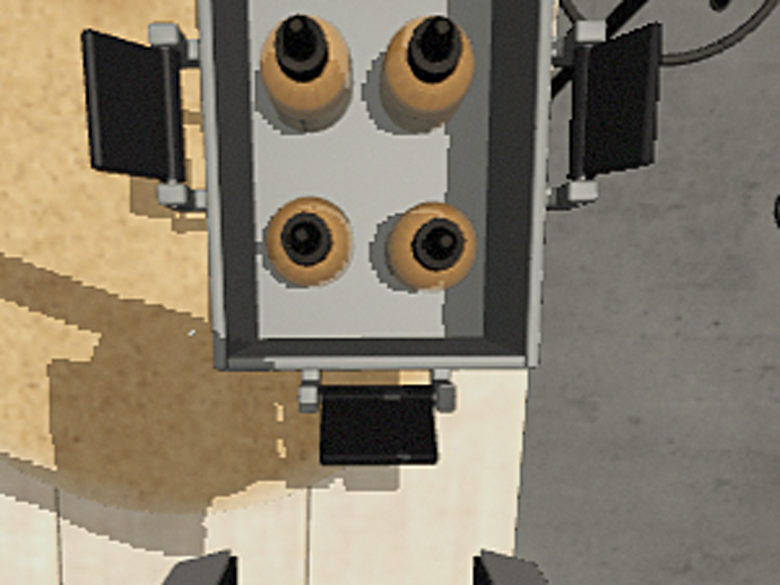

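All four bottles stand upright in the case. The rim's near corners at (214,370) and (536,368) give the case as about (.4858,.0275), yaw .037, agreeing with the earlier wrist fit. Back over the lid, checking that it hasn't moved by comparing with w7.

step_arm --increments "-4.5 0 0 0 0 0; -4.8 -0.2 0 0 0 0; -4.8 -0.2 0 0 0 0; -4.2 -0.2 0 0 0 0; -2.2 0 0 0 0 0"

```text
time: 28.15
tool_pos: [0.4829, -0.3012, 0.2534]
ee_rot: [-3.14, 0.0, 1.601]
wrist_force: [0.1, 0.2, 0.2]
width: 0.0514
```

step_arm --increments "0 0 0 0 0 -0.121; 0 0 0 0 0 -0.121; 0 0 0 0 0 0; 0 0 0 0 0 0; 0 0 0 0 0 0"

```text
time: 28.65
tool_pos: [0.4841, -0.2968, 0.2544]
ee_rot: [-3.142, -0.0, 1.847]
wrist_force: [0.2, -0.5, 0.9]
width: 0.0518
```

Run:
```python
from h import *
im,C=shot("wrist"); save(im,"w9",None,1.56)
o=get_obs();print(o["time"],o["tool_pos"],o["ee_rot"])
a=cv2.imread("pics/w7.png").astype(int);b=cv2.imread("pics/w9.png").astype(int)
r=np.s_[140:330,330:560]
print("mean diff near lid",np.abs(a[r]-b[r]).mean())
for q in (a,b):
    m=(q[225:325,380:470].max(2)<45); ys,xs=np.nonzero(m); print(xs.min()+380,xs.max()+380,ys.min()+225,ys.max()+225,xs.mean()+380,ys.mean()+225)
lid=np.array([.505,-.304]);tx=np.array([np.cos(o['ee_rot'][2]),np.sin(o['ee_rot'][2])]);ty=np.array([tx[1],-tx[0]])
d=lid-o['tool_pos'][:2];print("tool shift cm",100*d@tx,100*d@ty)
```

```text
28.7 [ 0.4842 -0.2966  0.2544] [ 3.1416 -0.0001  1.8473]
mean diff near lid 2.5832723112128146
414 431 228 318 422.5681632653061 265.62448979591835
414 431 228 318 422.9593495934959 266.5861788617886
tool shift cm -1.2809687429835022 1.8010256665443698
```

step_arm --increments "-1.3 1.8 0 0 0 0; 0 0 4.5 0 0 0; 0 0 4.9 0 0 0; 0 0 4.9 0 0 0; 0 0 4 0 0 0"

```text
time: 29.2
tool_pos: [0.5043, -0.3031, 0.0686]
ee_rot: [-3.14, -0.002, 1.848]
wrist_force: [0.3, -0.2, 0.1]
width: 0.0517
```

step_arm --increments "0 0 2.5 0 0 0; 0 0 1.5 0 0 0; 0 0 0.8 0 0 0; 0 0 0 0 0 0; 0 0 0 0 0 0"

```text
time: 29.7
tool_pos: [0.5063, -0.3048, 0.0253]
ee_rot: [3.14, 0.002, 1.849]
wrist_force: [-0.1, 0.0, 0.5]
width: 0.0517
```

step_arm --increments "0 0 0 0 0 0; 0 0 0 0 0 0; 0 0 0 0 0 0; 0 0 0 0 0 0; 0 0 0 0 0 0" --claw 1

```text
time: 30.2
tool_pos: [0.5052, -0.304, 0.0236]
ee_rot: [3.141, 0.0, 1.849]
wrist_force: [0.1, -0.0, -0.2]
width: 0.0153
```

step_arm --increments "0 0 -1 0 0 0; 0 0 -3 0 0 0; 0 0 -4 0 0 0; 0 0 -4.5 0 0 0; 0 0 -4.5 0 0 0"

```text
time: 30.7
tool_pos: [0.5046, -0.3036, 0.1949]
ee_rot: [-3.141, -0.001, 1.849]
wrist_force: [0.2, -0.4, -2.2]
width: 0.0136
```

step_arm --increments "0 0 -4 0 0 0.08; 0 0 -2 0 0 0.08; 0 0 0 0 0 0.081; 2 0 0 0 0 0; 3.5 -0.1 0 0 0 0"

```text
time: 31.2
tool_pos: [0.5015, -0.2489, 0.2523]
ee_rot: [-3.14, -0.001, 1.606]
wrist_force: [0.5, 0.8, -1.1]
width: 0.0139
```

step_arm --increments "4.5 -0.1 0 0 0 0; 4.5 -0.1 0 0 0 0; 4.5 -0.1 0 0 0 0; 4.5 -0.1 0 0 0 0; 4 -0.1 0 0 0 0"

```text
time: 31.7
tool_pos: [0.4873, -0.0262, 0.2528]
ee_rot: [-3.14, -0.001, 1.61]
wrist_force: [1.5, -0.4, -2.6]
width: 0.0137
```

step_arm --increments "3 -0.1 0 0 0 0; 2.7 0 0 0 0 0; 0 0 0 0 0 0; 0 0 0 0 0 0; 0 0 0 0 0 0"

```text
time: 32.2
tool_pos: [0.4854, 0.0271, 0.2531]
ee_rot: [-3.141, 0.0, 1.608]
wrist_force: [-0.2, 0.1, -2.3]
width: 0.0141
```

Run:
```python
from h import *
im,C=shot("wrist"); save(im,"w10",None,1.56)
o=get_obs();print(o["time"],o["tool_pos"],o["ee_rot"],o["width"],o["wrist_force"],o["wrist_torque"])
Tp=o["tool_pos"];Rm=rot(o["ee_rot"])
# predicted plate corners if handle held centred: plate top 8.8mm past TCP..: lid z15 -> tool z
for l in [(.085,.06),(.085,-.06),(.035,.007),(.035,-.007)]:
    z=(0.0236-.015) if l[0]>.05 else (.0236-.047)
    print(l,proj(C,Tp+Rm@[l[0],l[1],z])*1.56)
```

```text
32.25 [0.4856 0.0268 0.2532] [-3.1408  0.0001  1.607 ] 0.013498312508992019 [-0.9711 -0.8874 -1.7374] [-0.0851  0.0467  0.0078]
(0.085, 0.06) [572.8455 112.6941]
(0.085, -0.06) [229.7908 112.0815]
(0.035, 0.007) [423.7821 270.2861]
(0.035, -0.007) [378.8295 270.2138]
```

View pics/w10.png

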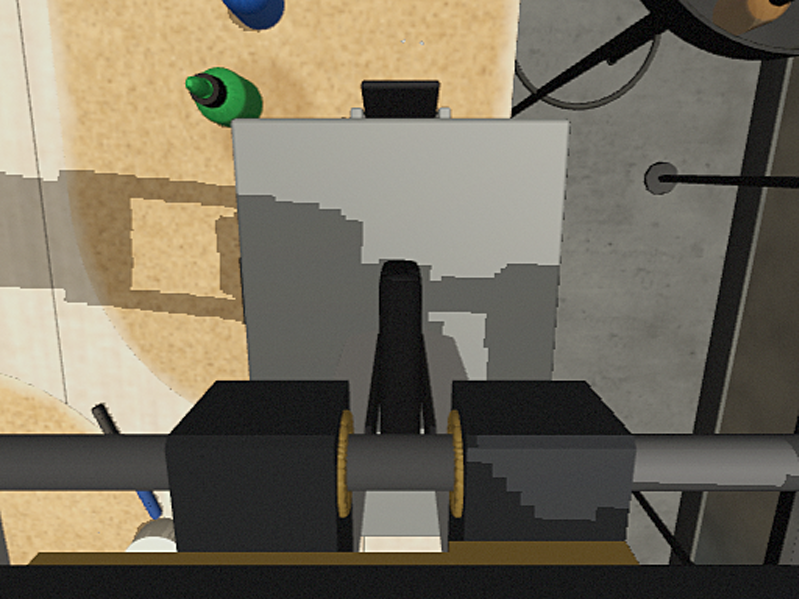

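Lid held level over the case, at (232,120)–(568,121), close to prediction and left-right centred. I lower in stages and watch the force.

step_arm --increments "0.05 0 3 0 0 0; 0 0 3.5 0 0 0; 0 0 2.5 0 0 0; 0 0 1.2 0 0 0; 0 0 0.3 0 0 0"

```text
time: 32.75
tool_pos: [0.4849, 0.0273, 0.1468]
ee_rot: [-3.138, -0.0, 1.607]
wrist_force: [0.4, -0.4, -1.3]
width: 0.0138
```

step_arm --increments "0 0 0 0 0 0; 0 0 0 0 0 0; 0 0 0.2 0 0 0; 0 0 0.2 0 0 0; 0 0 0 0 0 0"

```text
time: 33.25
tool_pos: [0.4859, 0.0281, 0.1446]
ee_rot: [3.141, -0.0, 1.608]
wrist_force: [0.1, 0.9, -1.6]
width: 0.0137
```

step_arm --increments "0 0 0.1 0 0 0; 0 0 0.1 0 0 0; 0 0 0.1 0 0 0; 0 0 0.1 0 0 0; 0 0 0 0 0 0"

```text
time: 33.75
tool_pos: [0.4857, 0.028, 0.1402]
ee_rot: [-3.141, -0.0, 1.608]
wrist_force: [-0.3, -0.4, -2.3]
width: 0.0133
```

step_arm --increments "0 0 0.1 0 0 0; 0 0 0.1 0 0 0; 0 0 0.1 0 0 0; 0 0 0.1 0 0 0; 0 0 0 0 0 0"

```text
time: 34.25
tool_pos: [0.4857, 0.028, 0.1362]
ee_rot: [-3.141, -0.0, 1.608]
wrist_force: [0.1, -0.7, -1.8]
width: 0.0139
```

step_arm --increments "0 0 0.1 0 0 0; 0 0 0.1 0 0 0; 0 0 0 0 0 0; 0 0 0 0 0 0"

```text
time: 34.65
tool_pos: [0.4858, 0.028, 0.1344]
ee_rot: [-3.142, -0.0, 1.608]
wrist_force: [-0.7, -0.4, -1.6]
width: 0.0138
```

step_arm --increments "0 0 0.1 0 0 0; 0 0 0.1 0 0 0; 0 0 0 0 0 0; 0 0 0 0 0 0; 0 0 0 0 0 0"

```text
time: 35.15
tool_pos: [0.4859, 0.028, 0.1326]
ee_rot: [3.141, -0.0, 1.608]
wrist_force: [-0.1, -0.4, -0.3]
width: 0.0139
```

step_arm --increments "0 0 0.1 0 0 0; 0 0 0 0 0 0; 0 0 0 0 0 0"

```text
time: 35.45
tool_pos: [0.486, 0.028, 0.1326]
ee_rot: [3.141, 0.0, 1.608]
wrist_force: [-2.8, 0.3, 6.4]
width: 0.014
```

Contact at TCP z .1326, exactly the seated height. Release and rise; then fold the right flap (-y) with closed fingers.

step_arm --increments "0 0 0 0 0 0; 0 0 0 0 0 0; 0 0 0 0 0 0; 0 0 0 0 0 0; 0 0 0 0 0 0" --claw 0.2

```text
time: 35.95
tool_pos: [0.4858, 0.028, 0.1312]
ee_rot: [-3.141, -0.0, 1.608]
wrist_force: [-0.1, 0.0, 1.0]
width: 0.0375
```

step_arm --increments "0 0 -1 0 0 0; 0 0 -3 0 0 0; 0 0 -3 0 0 0; 0 0 0 0 0 0; 0 0 0 0 0 0"

```text
time: 36.45
tool_pos: [0.4864, 0.028, 0.2026]
ee_rot: [3.139, 0.0, 1.608]
wrist_force: [0.7, 0.3, 0.2]
width: 0.0376
```

step_arm --increments "-4 0 0 0 0 0; -4.8 0 0 0 0 0; -5 0 0 0 0 0; 0 0 0 0 0 0; 0 0 0 0 0 0" --claw 1

```text
time: 36.95
tool_pos: [0.4901, -0.1105, 0.1997]
ee_rot: [-3.139, -0.002, 1.605]
wrist_force: [-0.9, -0.3, 0.0]
width: 0.0019
```

Run:
```python
from h import *
im,C=shot("wrist"); save(im,"w11",None,1.56)
o=get_obs();print(o["time"],o["tool_pos"],o["ee_rot"],o["width"])
c,s=np.cos(.037),np.sin(.037)
def W(l,z): return [.4858+c*l[0]-s*l[1],.0278+s*l[0]+c*l[1],z]
print("lid corners -y",[(proj(C,W(l,.124))*1.56).round() for l in [(-.06,-.085),(.06,-.085)]])
for a in (1.7,1.9,2.0,2.1,2.2,2.4):
    print(a,proj(C,W((0,-.094+.034*np.cos(a)),.1285+.034*np.sin(a)))*1.56, 'R')
```

```text
37.0 [ 0.4903 -0.1095  0.2001] [-3.1392 -0.0018  1.6071] 0.0005961852050122245
lid corners -y [array([280., 195.]), array([524., 195.])]
1.7 [402.4836 230.9197] R
1.9 [402.4819 245.8649] R
2.0 [402.478  252.6729] R
2.1 [402.4722 258.9269] R
2.2 [402.4646 264.5603] R
2.4 [402.4448 273.7682] R
```

View pics/w11.png

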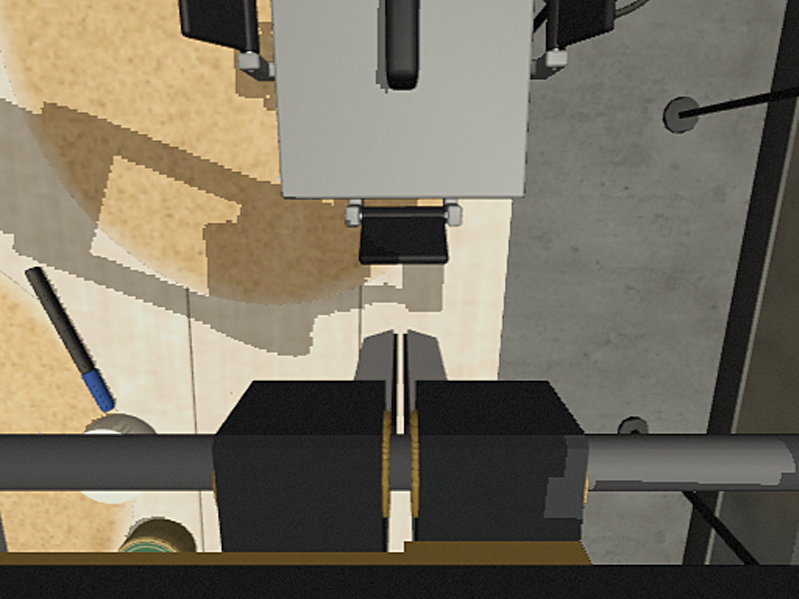

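Lid seated: its -y corners at (283,196), (525,194) match the seated prediction. The right flap tip at row 262 means about 2.1 rad. Folding it.

step_arm --increments "0 0 3 0 0 0; 0 0 2.4 0 0 0; 0 0 0.3 0 0 0; 0 0 0 0 0 0; 0 0 0 0 0 0"

```text
time: 37.5
tool_pos: [0.4917, -0.1093, 0.1458]
ee_rot: [3.14, 0.001, 1.609]
wrist_force: [0.4, 0.1, 0.2]
width: 0.0007
```

step_arm --increments "1.2 0 0 0 0 0; 1.2 0 0 0 0 0; 1.2 0 0 0 0 0; 1.2 0 0 0 0 0; 1 0 0 0 0 0"

```text
time: 38.0
tool_pos: [0.4887, -0.0506, 0.1446]
ee_rot: [3.141, -0.0, 1.608]
wrist_force: [-0.1, -0.9, -0.5]
width: 0.0001
```

step_arm --increments "0.7 0 0 0 0 0; 0 0 0 0 0 0; 0 0 0.5 0 0 0; 0 0 0.4 0 0 0; 0 0 0 0 0 0"

```text
time: 38.5
tool_pos: [0.488, -0.0451, 0.1344]
ee_rot: [-3.14, -0.001, 1.607]
wrist_force: [-0.6, 0.1, 0.5]
width: 0.0001
```

step_arm --increments "0 0 0.1 0 0 0; 0 0 0.1 0 0 0; 0 0 0.1 0 0 0; 0 0 0.1 0 0 0; 0 0 0 0 0 0"

```text
time: 39.0
tool_pos: [0.4886, -0.045, 0.1313]
ee_rot: [3.142, 0.0, 1.608]
wrist_force: [-0.0, -0.4, -0.7]
width: 0.0011
```

step_arm --increments "0 0 0.1 0 0 0; 0 0 0 0 0 0; 0 0 0 0 0 0"

```text
time: 39.3
tool_pos: [0.4886, -0.045, 0.1312]
ee_rot: [3.141, 0.0, 1.608]
wrist_force: [-2.4, 0.1, 5.1]
width: 0.0004
```

Stop reached at z .1312 with 5 N. Next the left flap (+y).

step_arm --increments "0 0 -2 0 0 0; 0 0 -3 0 0 0; 0 0 -2.1 0 0 0; 3.5 0 0 0 0 0; 4.8 0 0 0 0 0"

```text
time: 39.8
tool_pos: [0.4864, 0.0373, 0.2019]
ee_rot: [3.139, 0.001, 1.603]
wrist_force: [0.5, 0.7, 0.7]
width: 0.0004
```

step_arm --increments "4.8 0 0 0 0 0; 4.6 0 0 0 0 0; 3.4 0 0 0 0 0; 0 0 0 0 0 0; 0 0 0 0 0 0"

```text
time: 40.3
tool_pos: [0.4806, 0.1663, 0.2008]
ee_rot: [-3.141, 0.001, 1.61]
wrist_force: [0.5, -0.6, 0.2]
width: 0.0006
```

step_arm --increments "0 0 3 0 0 0; 0 0 2.3 0 0 0; 0 0 0.3 0 0 0; 0 0 0 0 0 0; 0 0 0 0 0 0"

```text
time: 40.8
tool_pos: [0.4817, 0.1653, 0.1469]
ee_rot: [3.139, -0.0, 1.607]
wrist_force: [1.3, 0.2, -0.0]
width: 0.0004
```

step_arm --increments "-1.2 0 0 0 0 0; -1.2 0 0 0 0 0; -1.2 0 0 0 0 0; -1.2 0 0 0 0 0; -1 0 0 0 0 0"

```text
time: 41.3
tool_pos: [0.4829, 0.1067, 0.1456]
ee_rot: [3.141, 0.0, 1.607]
wrist_force: [0.7, 1.5, 0.3]
width: 0.0003
```

step_arm --increments "-0.7 0 0 0 0 0; 0 0 0 0 0 0; 0 0 0.5 0 0 0; 0 0 0.4 0 0 0; 0 0 0 0 0 0"

```text
time: 41.8
tool_pos: [0.4826, 0.1012, 0.1354]
ee_rot: [-3.14, -0.0, 1.608]
wrist_force: [0.5, -0.8, 0.5]
width: 0.0001
```

step_arm --increments "0 0 0.1 0 0 0; 0 0 0.1 0 0 0; 0 0 0.1 0 0 0; 0 0 0.1 0 0 0; 0 0 0 0 0 0"

```text
time: 42.3
tool_pos: [0.4831, 0.101, 0.1323]
ee_rot: [-3.141, -0.0, 1.608]
wrist_force: [-0.0, -0.8, 0.9]
width: 0.0003
```

step_arm --increments "0 0 0.1 0 0 0; 0 0 0.1 0 0 0; 0 0 0 0 0 0; 0 0 0 0 0 0"

```text
time: 42.7
tool_pos: [0.4832, 0.101, 0.1312]
ee_rot: [3.141, -0.0, 1.608]
wrist_force: [-2.7, -0.1, 4.8]
width: 0.0005
```

Left flap is at its stop too. Next the far flap (+x).

step_arm --increments "0 0 -2 0 0 0; 0 0 -3 0 0 0; 0 0 -2.1 0 0 0; -3 2 0 0 0 0; -3 3.5 0 0 0 0"

```text
time: 43.2
tool_pos: [0.5408, 0.0434, 0.2031]
ee_rot: [3.138, -0.0, 1.61]
wrist_force: [1.5, 0.6, -0.0]
width: 0.0002
```

step_arm --increments "-1.3 3.8 0 0 0 0; 0 2 0 0 0 0; 0 0 0 0 0 0; 0 0 0 0 0 0; 0 0 0 0 0 0"

```text
time: 43.7
tool_pos: [0.5979, 0.0326, 0.2014]
ee_rot: [-3.141, -0.0, 1.608]
wrist_force: [-0.2, -0.8, 0.3]
width: 0.0006
```

step_arm --increments "0 0 3 0 0 0; 0 0 2.3 0 0 0; 0 0 0.4 0 0 0; 0 0 0 0 0 0; 0 0 0 0 0 0"

```text
time: 44.2
tool_pos: [0.5992, 0.0324, 0.1464]
ee_rot: [3.139, 0.0, 1.608]
wrist_force: [-0.1, -0.3, -0.0]
width: 0.0003
```

step_arm --increments "0 -1.2 0 0 0 0; 0 -1.2 0 0 0 0; 0 -1.2 0 0 0 0; 0 -1.2 0 0 0 0; 0 -1.2 0 0 0 0"

```text
time: 44.7
tool_pos: [0.5386, 0.03, 0.1454]
ee_rot: [3.139, 0.0, 1.608]
wrist_force: [1.9, -0.5, 0.3]
width: 0.0004
```

step_arm --increments "0 0 0 0 0 0; 0 0 0.5 0 0 0; 0 0 0.4 0 0 0; 0 0 0.1 0 0 0; 0 0 0 0 0 0"

```text
time: 45.2
tool_pos: [0.5386, 0.03, 0.1335]
ee_rot: [-3.14, -0.0, 1.608]
wrist_force: [-0.3, -0.2, 0.9]
width: 0.0005
```

step_arm --increments "0 0 0.1 0 0 0; 0 0 0.1 0 0 0; 0 0 0.1 0 0 0; 0 0 0.1 0 0 0; 0 0 0 0 0 0"

```text
time: 45.7
tool_pos: [0.5387, 0.03, 0.1312]
ee_rot: [3.141, 0.0, 1.608]
wrist_force: [-2.6, 0.2, 5.3]
width: 0.0005
```

step_arm --increments "0 0 0 0 0 0; 0 0 0 0 0 0"

```text
time: 45.9
tool_pos: [0.5387, 0.03, 0.1312]
ee_rot: [3.141, -0.0, 1.608]
wrist_force: [-2.2, -0.4, 5.9]
width: 0.0002
```

Far flap done. Finally the near flap (-x).

step_arm --increments "0 0 -2 0 0 0; 0 0 -3 0 0 0; 0 0 -2.1 0 0 0; 0 -3 0 0 0 0; 0 -4.5 0 0 0 0"

```text
time: 46.4
tool_pos: [0.465, 0.027, 0.2014]
ee_rot: [3.14, 0.0, 1.608]
wrist_force: [-0.2, -0.1, 0.2]
width: 0.0004
```

step_arm --increments "0 -4.6 0 0 0 0; 0 -3 0 0 0 0; 0 -1.5 0 0 0 0; 0 0 0 0 0 0; 0 0 0 0 0 0"

```text
time: 46.9
tool_pos: [0.3735, 0.0238, 0.2014]
ee_rot: [3.14, -0.0, 1.608]
wrist_force: [0.6, 0.8, 0.1]
width: 0.0007
```

step_arm --increments "0 0 3 0 0 0; 0 0 2.3 0 0 0; 0 0 0.4 0 0 0; 0 0 0 0 0 0; 0 0 0 0 0 0"

```text
time: 47.4
tool_pos: [0.374, 0.0238, 0.1455]
ee_rot: [3.14, 0.0, 1.608]
wrist_force: [0.0, -0.2, 0.8]
width: 0.0002
```

step_arm --increments "0 1.2 0 0 0 0; 0 1.2 0 0 0 0; 0 1.2 0 0 0 0; 0 1.2 0 0 0 0; 0 1.2 0 0 0 0"

```text
time: 47.9
tool_pos: [0.4338, 0.0261, 0.1442]
ee_rot: [-3.141, -0.0, 1.608]
wrist_force: [-1.6, 0.4, 0.9]
width: 0.0006
```

step_arm --increments "0 0 0 0 0 0; 0 0 0.5 0 0 0; 0 0 0.4 0 0 0; 0 0 0.1 0 0 0; 0 0 0 0 0 0"

```text
time: 48.4
tool_pos: [0.4325, 0.0261, 0.1342]
ee_rot: [-3.141, -0.0, 1.608]
wrist_force: [0.5, 0.3, -0.5]
width: 0.0006
```

step_arm --increments "0 0 0.1 0 0 0; 0 0 0.1 0 0 0; 0 0 0.1 0 0 0; 0 0 0.1 0 0 0; 0 0 0 0 0 0"

```text
time: 48.9
tool_pos: [0.4331, 0.0261, 0.1312]
ee_rot: [3.141, -0.0, 1.608]
wrist_force: [-0.1, 0.0, 4.3]
width: 0.0006
```

step_arm --increments "0 0 -2 0 0 0; 0 0 -3 0 0 0; 0 0 -4.5 0 0 0; 0 0 -4.5 0 0 0; -3 0 -3 0 0 0"

```text
time: 49.4
tool_pos: [0.4342, -0.0023, 0.3034]
ee_rot: [3.138, -0.001, 1.613]
wrist_force: [0.5, 0.5, 0.3]
width: 0.0003
```

step_arm --increments "-4.8 0.5 0 0 0 0; -4.8 0.5 0 0 0 0; -4.8 0.5 0 0 0 0; 0 0 0 0 0 0; 0 0 0 0 0 0"

```text
time: 49.9
tool_pos: [0.4539, -0.1478, 0.2993]
ee_rot: [-3.139, -0.002, 1.605]
wrist_force: [-0.3, 0.3, -0.0]
width: 0.0002
```

Run:
```python
from h import *
o=get_obs();print(o["time"],o["tool_pos"],o["wrist_force"])
w,C=shot("wrist");t,_=shot("top");s,_=shot("side")
c,sn=np.cos(.037),np.sin(.037)
W=lambda l,z:[.4858+c*l[0]-sn*l[1],.0278+sn*l[0]+c*l[1],z]
for n,l in dict(n=(-.035,0),f=(.035,0),L=(0,.06),R=(0,-.06)).items(): print(n,"tip flat ->",proj(C,W(l,.131)).round(1))
A=cv2.resize(w[0:250,100:460],(800,556))
f=lambda i,b:cv2.resize(i[b[1]:b[3],b[0]:b[2]],(400,250),interpolation=cv2.INTER_CUBIC)
out=np.vstack([cv2.resize(w[0:218,100:460],(578,350)).copy()])
out=np.hstack([out,np.zeros((350,222,3),np.uint8)])
out=np.vstack([out,np.hstack([f(t,(110,125,390,300)),f(s,(180,130,380,255))])])
save(out,"final",None,1)
```

```text
49.9 [ 0.4539 -0.1478  0.2993] [-0.2891  0.2707 -0.0277]
n tip flat -> [260.2  -7.9]
f tip flat -> [333.3  -8. ]
L tip flat -> [298.5 -80.6]
R tip flat -> [295.1  58.6]
```

View pics/final.png

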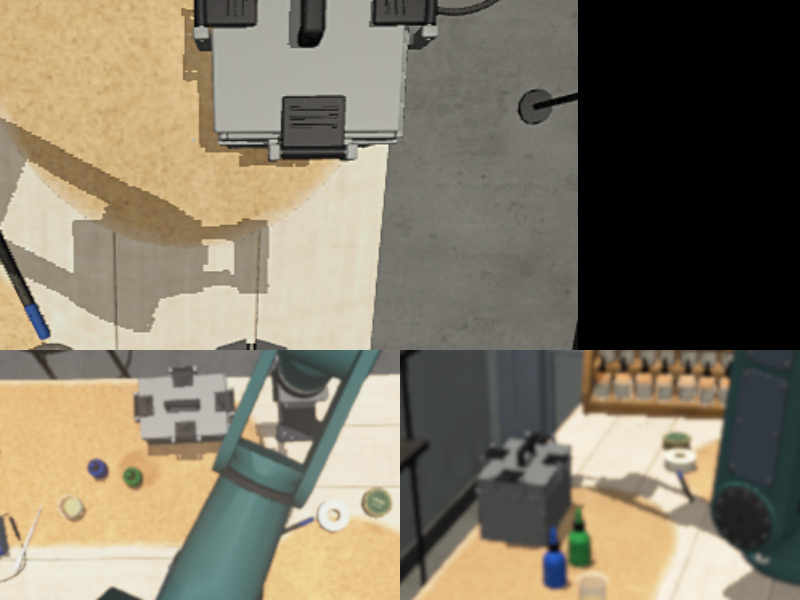

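All three views agree: the lid is on and all four flaps lie flat over its rim. In the wrist view the right flap tip is at (313,97), where a flat flap should be. The table has no amber bottles left, and the bystanders are in place.

```bash
python3 -c "
from bench import *
print(close_job())"
```

```text
the job is handed in; nothing more can be done
None
```

The case is packed and the job is handed in, at about 50 s on the robot's clock.

- **Bottles:** All four loose amber bottles were gripped by the collar at the fixed 30 N and set in the case 2 × 2. A wrist picture taken before the lid went on showed all four upright.
- **Lid:** It made contact with 6 N at TCP height 0.1326 m, the height worked out for a fully seated lid. Its rim also matched the seated position in the next picture.
- **Clip flaps:** All four were folded and pressed down with about 4–6 N. Each stopped at height 0.131 m, where a flat flap's top should be.
- **Last pictures:** The final top, side and wrist views show the lid on, all four flaps flat and no amber bottles left loose. The blue and green bottles, beaker, label roll and tin were not touched. No knock to the lid was seen: the picture taken just before I gripped it showed it unmoved.

**Disagreements:** The overhead and wrist cameras differed by up to 6 mm on the case and about 1 cm on one bottle, mostly from my overhead pixel readings. I went with the wrist readings, and the contact heights above bore that out. My first grip, on the first bottle, was slightly high on its rubber bulb, so I regripped it lower on the collar before lifting.

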